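# Pop out a pot of honey and stop it on the slide

### The arm

A 6-joint arm with a two-finger parallel gripper is mounted at the origin on the work surface. World frame = base frame: x ahead of the robot, y to its left, z up, the work surface at z = 0. Lengths are in m, angles in degrees, forces in N, time in s.
With the tool pointing down it reaches from about 0.375 to 0.9 m from the base axis. Payload 3.1 kg.
Tool frame: the origin (TCP) lies between the finger pads; the fingertips stand 8 mm ahead of it and the grasp point (between the pads) lies 11 mm behind it; z points along the fingers, y is the line along which they close (so a half turn about z gives the same grasp; the last joint's range is limited). The gripper opens to 87 mm and grips with 3 to 60 N. Pads are 19 mm wide; open, the fingers measure 117 mm over their backs; the gripper's body (75 mm by 190 mm) begins 51 mm behind the grasp point.
Start: joints at [-79.555, 30.224, 82.088, -0, 67.689, -10.227], TCP at [0.221, -0.585, 0.231] pointing down, gripper open.
Joint ranges: [-176.69, 176.69], [-43.24, 126.21], [12.49, 139.97], [-82, 262], [0, 151.66], [-163.58, 163.58]. Speed limits (degrees/s): [159.86, 159.86, 180, 180, 180, 180].

### API

Orientations are given as a 3x3 rotation matrix whose columns are the frame's x, y, z axes.
In Python, from cell import bot, vision, ticket, probe_bus gives the robot as it stands (bot), with the cameras (vision), the job (ticket) and the readings (probe_bus).
- The arm moves only by the tool inch_along, called by a JSON object that holds its "fn" and its "kwargs". Schema: {"type":"object","properties":{"offsets":{"type":"array","items":{"type":"array","items":{"type":"array","items":{"type":"number"},"minItems":7,"maxItems":7},"minItems":1,"maxItems":20},"minItems":1,"maxItems":1},"grip_n":{"type":"number"},"only":{"type":"string"},"quiet":{"type":"boolean"},"lines":{"type":"string"}},"required":["offsets"],"additionalProperties":false}. offsets is a list that holds a single list of rows (three levels of brackets), with 1 to 20 rows, each of 7 numbers: dx, dy, dz in m, then a rotation vector rx, ry, rz in degrees, then the finger opening in m; each row shifts and turns the commanded pose from where the row before left it, along the tool's axes as they then stand; what a row does not reach is not made up. A row lasts 1/12 s, in which the tool goes at most 0.0417 m and 7.16 degrees, less where a joint would pass 70% of its speed; a pose out of reach is approached as far as the arm can. The fingers move at their own pace and stop on an object; grip_n is the grip in N (left out, the last holds). Time passes only in rows, so rows that do not move let the fingers close. The tool returns the time, the measured TCP pose, the force, the opening and the grip force at its end. only (a regular expression) keeps the lines of the reply that match it, lines (a string "A,B") keeps lines A to B, and quiet returns only ok. Input that does not fit is refused with a message, and nothing moves.
- probe_bus.read_state(): the state, without advancing time (a new reading comes with each control period).
- vision.get_image(name): name is "scene" or "top" or "wrist"; returns (picture, depth): 400x640x3 uint8, red, green, blue; 400x640 float32, m along the optical axis (not along the pixel's ray), 0 where there is no reading.
- vision.camera_model(name): a dict with "intrinsics" (3x3 intrinsics, pixels), "eye" and "attitude" of the camera in the world; the wrist camera has in their place "mount" (4x4, takes a point from camera to tool coordinates, whose origin is the TCP and whose axes are the flange's). Camera axes: x right, y down, z forward; pixel columns grow to the right and rows downward; lengths in m; the calibration is good to about 2 mm. A picture is of the moment at which its call begins: read the wrist's pose just before it. camera_model takes no time and is no camera call.
- ticket.job_done(): hands the job in; it is judged then, once.
The state is a dict: "time_s": time; "qpos": joint angles; "qd": joint speeds; "joint_efforts": joint torques, N m; "eef_pos": TCP position; "ee_rot": TCP orientation; "wrist_force": force on the tool from outside, world axes, zero at the start; "ft_torque": the same for the moment, N m; "gripper_width": finger opening in m; "grip_force": force on a finger pad.
Only numpy, scipy, OpenCV 4.12 (cv2) and the standard library are available. Lean on these libraries where they do the work, as an engineer would, in place of code of your own. Each camera call takes 0.05 s, during which the arm holds its last target. There are 200 camera calls.

### The job

Serve one pot of honey at the breakfast table: with a fingertip press the yellow key of the honey server all the way down, so that the pot pops out of its nest, and catch it with the other finger waiting in the slide before it runs off the lower end. Do not touch the pot while it is in its nest, and never pinch or lift it: it is only stopped. Finish like that, one finger keeping the key down and the other still holding the pot back, at rest on the slide; leave the jam server and everything else on the table alone.

Things in the scene. Friction and masses are not known exactly. Their poses are not given: they have to be found in the camera images.
- honey_server: Fixed wooden server with the yellow key, a sloping slide on a foot plate 215 x 66 mm (x -85 to 129 mm, 12 mm high). Origin: on the table, on the centre line. Its -x axis is downhill along the slide, +x uphill to the key, z up. In order of x (mm): open lower end of the slide -72, step up to the slide at 34, nest of the pot 34 to 79, key paddle 83 to 117.
- jam_server: The same kind of server with the red key and the dark red pot, same sizes and axes. Not to be used.
- honey_key (a joint): Yellow key's travel in m: 0 up, 0.014 fully down. Goes straight down on a spring (2 N at first, 6 N fully down), springs back when let go. It raises the nest's floor by 0.6 of its travel; when about 8 mm down, the pot clears the step and slides downhill by itself, off the end within a second: the stopping finger must already be waiting in the slide.
- jam_key (a joint): Red key's travel in m: 0 up, 0.014 fully down. Leave it up.
- honey_key_top (a point): Centre of the top of the yellow key paddle (34 x 34 mm, flat, level), 100 mm uphill of the server's origin, 69 mm above the table when up, 55 mm when fully down. Moves with the key. Any part of the paddle may be pressed.
- jam_key_top (a point): Centre of the top of the red key paddle, as the yellow one.
- honey_stop (a point): Point on the slide's surface, centre line, 5 mm downhill of the server's origin, 105 mm downhill of the key's centre, 50 mm above the table: a good place for the stopping finger. The slide is very slippery, straight and falls 20 degrees (64 mm high at the step, 26 mm at its end). Side rails: 46 mm apart inside, 4 mm thick, 7 mm above the slide's surface, all along slide and nest.
- honey_pot: Loose glass mini pot of honey, amber, brass lid, 40 mm across, 20 mm tall, about 90 g, slippery. Origin: centre of its underside; z its axis. Starts in the honey nest, 5 mm below the slide's plane, tilted 20 degrees with the slope, origin 55 mm uphill of the server's origin, 67 mm above the table; highest edge 92 mm up, 100 mm when popped; its uphill side 9 to 16 mm from the paddle.
- jam_pot: Loose mini pot of jam, dark red, white lid, same size, in the jam server's nest. Leave it there.
- mug: Bystander: olive stoneware mug, 76 mm across, 75 mm tall, origin at the centre of its underside.
- jug: Bystander: sage-green ceramic jug, 94 mm across plus handle, 145 mm tall, origin at the centre of its underside.
- jar: Bystander: closed amber honey jar, 76 mm across, 100 mm tall, origin at the centre of its underside.
- plate: Bystander: ochre plate, 190 mm across, 20 mm tall, origin at the centre of its underside.
- knife: Bystander: table knife with wooden handle, 215 mm long, 18 mm wide, 12 mm tall, lying along its x axis, origin near its middle on the table.
- egg_cup: Bystander: white egg cup, 48 mm across, 50 mm tall, origin at the centre of its underside.

How it is judged (in metres and radians):
On the way, in this order (a step that is already met when the one before it is completed fails the run):
1. the yellow key is pressed (6 mm or more) with the pot not yet caught (value of joint honey_key above 0.006 m).
2. the popped pot rests on the slide against a finger, with the key down (x of honey_pot in the frame of honey_server between -0.058 and 0.037 m and z of honey_pot in the frame of honey_server between 0.025 and 0.075 m and contact force between the fingers and honey_pot above 0.04 N and linear speed of honey_pot below 0.015 m/s and angle between honey_pot's own z axis and vertical below 0.55 rad and value of joint honey_key above 0.008 m), for 0.3 s.
At the end, for the whole second after the job is handed in: The honey pot stands upright on the slide, clear of the step (its origin between 37 mm uphill and 58 mm downhill of the server's origin), at rest (under 15 mm/s), leaning on a finger (over 0.04 N), while the yellow key is held at least 8 mm down (all of step 2); the arm keeps its last pose, push and grip.
It fails at once if the honey pot is touched while it still sits in the nest (the key must pop it) (contact force between the arm and honey_pot above 0.3 N and x of honey_pot in the frame of honey_server above 0.045 m).
It fails at once if the honey pot is lifted off its server, or pinched or squeezed (over 12 N) (z of honey_pot in the frame of honey_server above 0.095 m or contact force between the arm and honey_pot above 12 N).
It fails at once if the honey pot runs off the lower end or over the side of the slide (x of honey_pot in the frame of honey_server below -0.075 m or height (world z) of honey_pot below 0.02 m).
It fails at once if the jam key is pressed (4 mm) or the jam pot leaves its nest (value of joint jam_key above 0.004 m or distance of jam_pot from where it was at the start of the episode above 0.015 m).
It fails at once if anything else on the table is pushed more than 2 cm or tipped (distance of any of mug, jug, jar, plate, knife, egg_cup from where it was at the start of the episode above 0.02 m or angle between any of mug, jug, jar, plate, knife, egg_cup's own z axis and vertical above 0.3 rad).
It also fails if it takes over 32 s, if anything falls off the work surface, if the arm or the gripper's body presses on something with over 40 N, if the wrist force passes 120 N, or if a joint passes its speed limit or range.

## Working session

There is one attempt and no reset: what is moved stays moved. The work goes in short steps, Python scripts to look and compute and a tool call to move; the robot and the scene stay as the last step left them, time stands still between calls to the robot, and variables do not carry over. Pictures are saved under pics/ and viewed, at most 10 in all, crops included, and the job is handed in when it is done.

```bash
ls; mkdir -p pics; python3 - <<'E'
from cell import bot, vision, ticket, probe_bus
import cv2,numpy as np
s=probe_bus.read_state();print(s['time_s'],s['eef_pos'],s['ee_rot'],s['gripper_width'])
for n in("top","scene"):
    p,d=vision.get_image(n);cv2.imwrite(f"pics/{n}0.png",p[:,:,::-1]);np.savez(f"pics/{n}0.npz",p=p,d=d)
    m=vision.camera_model(n);print(n,m)
print(vision.camera_model("wrist"))
E
```

```text
cell.py
pics
0.0 [ 0.2205164  -0.5840439   0.22957709] [[ 9.35625354e-01  3.52994379e-01 -4.06505698e-04]
 [ 3.52994429e-01 -9.35623071e-01  2.09837928e-03]
 [ 3.60379980e-04 -2.10679110e-03 -9.99997716e-01]] 0.08712782667246698
top {'intrinsics': array([[406.86793681,   0.        , 319.27333804],
       [  0.        , 406.86793681, 201.30554529],
       [  0.        ,   0.        ,   1.        ]]), 'eye': array([0.44463371, 0.02744676, 1.0860022 ]), 'attitude': array([[-0.00682428, -0.99475921,  0.1020174 ],
       [-0.99973941,  0.00456461, -0.02236685],
       [ 0.02178396, -0.10214346, -0.99453113]])}
scene {'intrinsics': array([[383.76818826,   0.        , 326.13544154],
       [  0.        , 383.76818826, 195.80086124],
       [  0.        ,   0.        ,   1.        ]]), 'eye': array([1.12238131, 0.59938938, 0.81337366]), 'attitude': array([[-0.71746292,  0.47722657, -0.50744632],
       [ 0.6964905 ,  0.47872678, -0.53452938],
       [-0.01216348, -0.73693655, -0.67585248]])}
{'intrinsics': array([[290.00471609,   0.        , 313.04363182],
       [  0.        , 290.00471609, 197.55659117],
       [  0.        ,   0.        ,   1.        ]]), 'mount': array([[ 8.59019541e-04, -9.70146954e-01, -2.42516288e-01,
         6.55660859e-02],
       [ 9.99999456e-01,  9.76798380e-04, -3.65414216e-04,
         7.55695778e-05],
       [ 5.91395005e-04, -2.42515842e-01,  9.70147265e-01,
        -1.53561241e-01],
       [ 0.00000000e+00,  0.00000000e+00,  0.00000000e+00,
         1.00000000e+00]])}
```

View pics/top0.png

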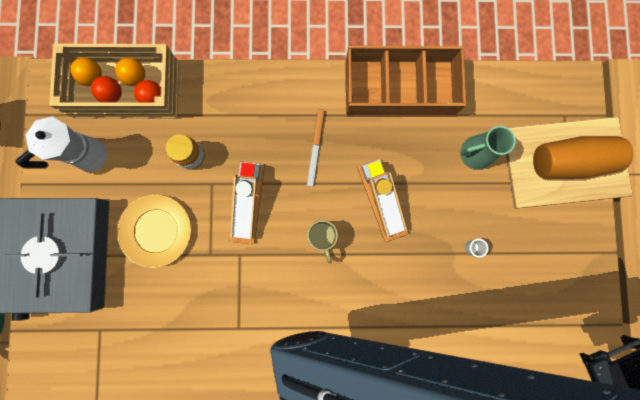

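View pics/scene0.png

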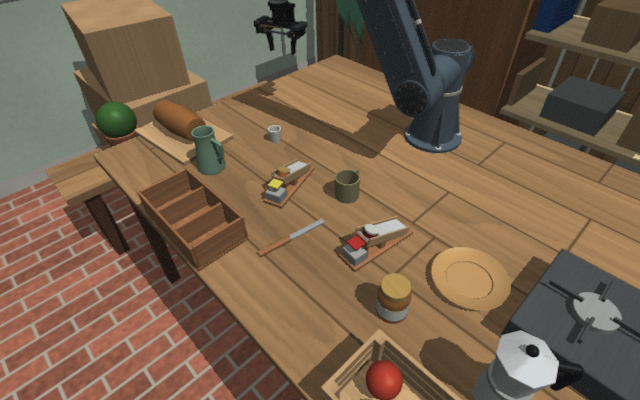

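The top view shows the yellow key at (375,169), the amber pot at (384,187) and the slide running down to about (396,237). The scene view shows the key at (275,185). Next I triangulate the key and get the slide's direction.

```bash
cat > h.py <<'E'
from cell import bot, vision, ticket, probe_bus
import cv2,numpy as np
def load(n):
    z=np.load(f"pics/{n}0.npz");m=vision.camera_model(n);return z['p'],z['d'],m['intrinsics'],m['eye'],m['attitude']
def wristpose(s):
    m=vision.camera_model("wrist");T=np.eye(4);T[:3,:3]=s['ee_rot'];T[:3,3]=s['eef_pos'];W=T@m['mount'];return m['intrinsics'],W[:3,3],W[:3,:3]
def ray(K,R,u,v): return R@np.linalg.inv(K)@np.array([u,v,1.])
def plane(K,e,R,u,v,z): r=ray(K,R,u,v);return e+r*(z-e[2])/r[2]
def tri(a,b):   # (eye,ray) pairs
    (e1,r1),(e2,r2)=a,b;t=np.linalg.lstsq(np.c_[r1,-r2],e2-e1,rcond=None)[0]
    p,q=e1+t[0]*r1,e2+t[1]*r2;return (p+q)/2,np.linalg.norm(p-q)
def yellow(p):
    h=cv2.cvtColor(p,cv2.COLOR_RGB2HSV);m=cv2.inRange(h,(26,190,150),(34,255,255))
    n,l,st,c=cv2.connectedComponentsWithStats(m);i=1+np.argmax(st[1:,4]);return c[i],st[i],l==i
def backproj(d,K,e,R,m):
    v,u=np.nonzero(m&(d>0));z=d[v,u];return e+((np.c_[(u-K[0,2])/K[0,0],(v-K[1,2])/K[1,1],np.ones(len(u))]*z[:,None])@R.T)
E
python3 - <<'E'
from h import *
o=[]
for n in("top","scene"):
    p,d,K,e,R=load(n);c,st,m=yellow(p);print(n,c,st,plane(K,e,R,*c,.069),np.median(backproj(d,K,e,R,m),0));o.append((e,ray(K,R,*c)))
print(tri(*o))
p,d,K,e,R=load("top")
w=np.zeros(d.shape,bool);w[150:250,355:415]=1
h=cv2.cvtColor(p,cv2.COLOR_RGB2HSV);m=w&(h[...,1]<40)&(h[...,2]>150)
X=backproj(d,K,e,R,m);g=np.linalg.lstsq(np.c_[X[:,:2],np.ones(len(X))],X[:,2],rcond=None)[0]
print(len(X),X.min(0),X.max(0),'grad',g,np.degrees(np.arctan(np.hypot(*g[:2]))),'yaw',np.degrees(np.arctan2(g[1],g[0])))
c=cv2.fitLine(X[:,:2].astype(np.float32),cv2.DIST_L2,0,.01,.01).ravel();print(c,np.degrees(np.arctan2(c[1],c[0])),X.mean(0))
E
```

```text
top [375.60736196 168.76687117] [368 162  16  15 163] [ 0.6314428  -0.13922246  0.069     ] [ 0.63136105 -0.13953543  0.06840949]Traceback (most recent call last):
  File "<stdin>", line 4, in <module>
  File "h.py", line 14, in yellow
    n,l,st,c=cv2.connectedComponentsWithStats(m);i=1+np.argmax(st[1:,4]);return c[i],st[i],l==i
                                                     ~~~~~~~~~^^^^^^^^^^
    return _wrapfunc(a, 'argmax', axis=axis, out=out, **kwds)
    return bound(*args, **kwds)
ValueError: attempt to get argmax of an empty sequence
```

```bash
sed -i 's/(26,190,150),(34/(24,165,120),(35/' h.py
python3 - <<'E'
from h import *
p,d,K,e,R=load("scene");print(cv2.cvtColor(p,cv2.COLOR_RGB2HSV)[185,270:282])
o=[]
for n in("top","scene"):
    p,d,K,e,R=load(n)
    w=np.zeros_like(p)
    if n=="top": w[150:250,355:415]=1
    else: w[155:210,255:320]=1
    c,st,m=yellow(p*w);print(n,c,st,plane(K,e,R,*c,.069),np.median(backproj(d,K,e,R,m),0));o.append((e,ray(K,R,*c)))
print(tri(*o))
p,d,K,e,R=load("top")
w=np.zeros(d.shape,bool);w[150:250,355:415]=1
h=cv2.cvtColor(p,cv2.COLOR_RGB2HSV);m=w&(h[...,1]<40)&(h[...,2]>150)
X=backproj(d,K,e,R,m);g=np.linalg.lstsq(np.c_[X[:,:2],np.ones(len(X))],X[:,2],rcond=None)[0]
print(len(X),X.min(0),X.max(0),'grad',g,np.degrees(np.arctan(np.hypot(*g[:2]))),'yaw',np.degrees(np.arctan2(g[1],g[0])))
c=cv2.fitLine(X[:,:2].astype(np.float32),cv2.DIST_L2,0,.01,.01).ravel();print(c,np.degrees(np.arctan2(c[1],c[0])),X.mean(0))
E
```

```text
[[ 26 150 201]
 [ 28 150 209]
 [ 28 151 210]
 [ 28 150 209]
 [ 28 149 210]
 [ 27 150 211]
 [ 28 149 210]
 [ 28 150 208]
 [ 28 148 212]
 [ 28 149 194]
 [ 25 158 134]
 [ 18 138  89]]
top [375.65697674 168.72093023] [368 161  16  16 172] [ 0.6315608  -0.13935149  0.069     ] [ 0.63139565 -0.13966034  0.06837623]Traceback (most recent call last):
  File "<stdin>", line 9, in <module>
  File "h.py", line 14, in yellow
    n,l,st,c=cv2.connectedComponentsWithStats(m);i=1+np.argmax(st[1:,4]);return c[i],st[i],l==i
                                                     ~~~~~~~~~^^^^^^^^^^
    return _wrapfunc(a, 'argmax', axis=axis, out=out, **kwds)
    return bound(*args, **kwds)
ValueError: attempt to get argmax of an empty sequence
```

```bash
sed -i 's/(24,165,120)/(24,135,120)/' h.py
python3 - <<'E'
from h import *
o=[]
for n in("top","scene"):
    p,d,K,e,R=load(n)
    w=np.zeros_like(p)
    if n=="top": w[150:250,355:415]=1
    else: w[155:210,255:320]=1
    c,st,m=yellow(p*w);print(n,c,st,plane(K,e,R,*c,.069),np.median(backproj(d,K,e,R,m),0));o.append((e,ray(K,R,*c)))
print(tri(*o))
p,d,K,e,R=load("top")
w=np.zeros(d.shape,bool);w[150:250,355:415]=1
h=cv2.cvtColor(p,cv2.COLOR_RGB2HSV);m=w&(h[...,1]<40)&(h[...,2]>150)
X=backproj(d,K,e,R,m);g=np.linalg.lstsq(np.c_[X[:,:2],np.ones(len(X))],X[:,2],rcond=None)[0]
print(len(X),X.min(0),X.max(0),'grad',g,np.degrees(np.arctan(np.hypot(*g[:2]))),'yaw',np.degrees(np.arctan2(g[1],g[0])))
c=cv2.fitLine(X[:,:2].astype(np.float32),cv2.DIST_L2,0,.01,.01).ravel();print(c,np.degrees(np.arctan2(c[1],c[0])),X.mean(0))
k=np.array([.6315,-.1394]);v=k-X.mean(0)[:2];print('yaw slide->key',np.degrees(np.arctan2(v[1],v[0])),np.linalg.norm(v))
E
```

```text
top [375.75138122 168.48618785] [368 161  17  16 181] [ 0.63216495 -0.13960499  0.069     ] [ 0.63325317 -0.13993828  0.06835779]
scene [275.07920792 183.05940594] [268 178  15  11 101] [ 0.6322477  -0.13732804  0.069     ] [ 0.63235978 -0.13722736  0.06885674]
(array([ 0.63183952, -0.1392477 ,  0.06777644]), np.float64(0.0015232849263706924))
770 [ 0.4642803  -0.21465349  0.02075516] [ 0.64718178 -0.11086755  0.07742192] grad [ 0.24087088 -0.13499449 -0.10649093] 15.435897568828103 yaw -29.26816108453586
[ 0.91112     0.41214123  0.53270227 -0.17401692] 24.339413 [ 0.53270227 -0.17401693  0.04531287]
yaw slide->key 19.309532822608062 0.10468678241084955
```

{"fn": "inch_along", "kwargs": {"offsets": [[[0.0345,-0.0195,0,0,0,0,0.087],[0.0345,-0.0195,0,0,0,0,0.087],[0.0345,-0.0195,0,0,0,0,0.087],[0.0345,-0.0195,0,0,0,0,0.087],[0.0345,-0.0195,0,0,0,0,0.087],[0.0345,-0.0195,0,0,0,0,0.087],[0.0345,-0.0195,0,0,0,0,0.087],[0.0345,-0.0195,0,0,0,0,0.087],[0.0345,-0.0195,0,0,0,0,0.087],[0.0345,-0.0195,0,0,0,0,0.087],[0.0345,-0.0195,0,0,0,0,0.087],[0.0345,-0.0195,0,0,0,0,0.087],[0.0345,-0.0195,0,0,0,0,0.087],[0.0345,-0.0195,0,0,0,0,0.087],[0,0,0,0,0,-6.8,0.087],[0,0,0,0,0,-6.8,0.087],[0,0,0,0,0,-6.8,0.087],[0,0,0,0,0,-6.8,0.087],[0,0,0,0,0,-6.8,0.087],[0,0,0,0,0,-6.8,0.087]]]}}

```text
time_s: 1.77
eef_pos: [0.5759, -0.1584, 0.23]
ee_rot: [[0.472, 0.882, -0.001], [0.882, -0.472, 0.001], [-0.0, -0.001, -1.0]]
wrist_force: [-0.9, -0.5, -0.1]
gripper_width: 0.0871
grip_force: 0.0
```

{"fn": "inch_along", "kwargs": {"offsets": [[[0,0,0,0,0,-6.8,0.087],[0,0,0,0,0,-6.8,0.087],[0,0,0,0,0,-6.8,0.087],[0,0,0,0,0,-6.8,0.087],[0,0,0,0,0,-6.8,0.087],[0,0,0,0,0,-6.8,0.087],[0,0,0,0,0,-6.8,0.087],[0,0,0,0,0,0,0.087],[0,0,0,0,0,0,0.087]]]}}

```text
time_s: 2.52
eef_pos: [0.576, -0.1587, 0.2302]
ee_rot: [[-0.324, 0.946, -0.001], [0.946, 0.324, 0.0], [0.001, -0.001, -1.0]]
wrist_force: [-0.7, -0.5, -0.6]
gripper_width: 0.087
grip_force: 0.0
```

```bash
python3 - <<'E'
from h import *
s=probe_bus.read_state();print(s['time_s'],s['eef_pos'],s['ee_rot'],np.abs(s['qd']).max())
p,d=vision.get_image("wrist");np.savez("pics/w1.npz",p=p,d=d,rot=s['ee_rot'],pos=s['eef_pos']);cv2.imwrite("pics/w1.png",p[:,:,::-1])
E
```

```text
2.5167 [ 0.57595098 -0.15866867  0.23015218] [[-3.23834495e-01  9.46113469e-01 -7.22788842e-04]
 [ 9.46113532e-01  3.23834841e-01  4.23760826e-04]
 [ 6.34990035e-04 -5.46611932e-04 -9.99999649e-01]] 0.321217536576247
```

View pics/w1.png

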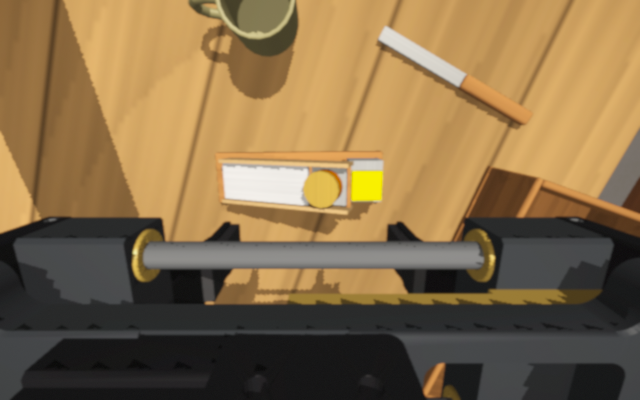

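The wrist view shows the key at (367,186), the pot lid at (322,188) and the white slide from about column 222 to 308 at rows 165–205. I'll refine the key position and slide axis from it.

```bash
cat > m.py <<'E'
from h import *
z=np.load("pics/w1.npz");p,d=z['p'],z['d'];K,e,R=wristpose(dict(ee_rot=z['rot'],eef_pos=z['pos']))
h=cv2.cvtColor(p,cv2.COLOR_RGB2HSV)
w=np.zeros_like(p);w[140:215,205:395]=1
c,st,my=yellow(p*w)
my&=h[...,1]>240
v,u=np.nonzero(my);c=[u.mean(),v.mean()];k=plane(K,e,R,*c,.069)
t,_,Kt,et,Rt=*load("top")[:2],*load("top")[2:]
wt=np.zeros_like(t);wt[150:250,355:415]=1;ct=yellow(t*wt)[0]
print('key px',c,'plane',k,'depth',np.median(backproj(d,K,e,R,my),0),'tri',tri((e,ray(K,R,*c)),(et,ray(Kt,Rt,*ct))))
mw=np.zeros(d.shape,np.uint8);mw[155:212,215:310]=1
mw=mw&(h[...,1]<50)&(h[...,2]>170)
X=backproj(d,K,e,R,mw>0);g=np.linalg.lstsq(np.c_[X[:,:2],np.ones(len(X))],X[:,2],rcond=None)[0]
print(len(X),'slope',np.degrees(np.arctan(np.hypot(*g[:2]))),'yaw grad',np.degrees(np.arctan2(g[1],g[0])))
# midline: per-column centre of white, on depth points
n=[]
for cu in range(232,296,4):
    vv=np.nonzero(mw[:,cu])[0]; 
    a,b=[backproj(d,K,e,R,np.pad(np.ones((1,1),bool),((y,399-y),(cu,639-cu))))[0] for y in (vv.min()+1,vv.max()-1)]
    n.append((a+b)/2); 
    if cu%16==8: print(cu,vv.min(),vv.max(),np.linalg.norm(a-b))
n=np.array(n);f=np.polyfit(n[:,0],n[:,1],1);yaw=np.arctan(f[0]);print('mid yaw',np.degrees(yaw),'key off line',k[1]-np.polyval(f,k[0]))
rect=cv2.minAreaRect(np.array([plane(K,e,R,a,b,.069)[:2]*1000 for a,b in zip(u,v)],np.float32));print('key rect mm',rect)
for yw in (yaw,):
    a=np.array([np.cos(yw),np.sin(yw)]);q=(n[:,:2]-k[:2])@a+.1;print('z at x=-5mm:',np.interp(-.005,q,n[:,2]),'M42',k[:2]-.058*a)
E
python3 m.py
```

```text
key px [np.float64(366.2387878787879), np.float64(185.3769696969697)] plane [ 0.63089408 -0.13842462  0.069     ] depth [ 0.63104926 -0.13852899  0.0683419 ] tri (array([ 0.63319877, -0.14016963,  0.06120692]), np.float64(0.0015996565544099284))
2998 slope 20.26496331544408 yaw grad 19.191091273415765
232 164 198 0.040908919029132754
248 165 200 0.04137610308440473
264 165 201 0.04140413583988773
280 166 203 0.0415307572328963
mid yaw 19.41987143453853 key off line 0.0019205028186417838
key rect mm ((630.9273071289062, -138.74514770507812), (32.891571044921875, 30.483015060424805), 18.950172424316406)
z at x=-5mm: 0.04842810248675216 M42 [ 0.57619385 -0.15770893]
```

{"fn": "inch_along", "kwargs": {"offsets": [[[0.001,0,0.03,0,0,0,0.087],[0,0,0.03,0,0,0,0.087],[0,0,0.03,0,0,0,0.087],[0,0,0.03,0,0,0,0.087],[0,0,0.02,0,0,0,0.087],[0,0,0,0,0,0,0.087],[0,0,0,0,0,0,0.087],[0,0,0,0,0,0,0.087]]]}}

```text
time_s: 3.23
eef_pos: [0.5768, -0.1583, 0.0916]
ee_rot: [[-0.326, 0.945, 0.002], [0.945, 0.326, -0.001], [-0.002, 0.002, -1.0]]
wrist_force: [0.7, 0.1, -0.6]
gripper_width: 0.0867
grip_force: 0.0
```

```bash
python3 - <<'E'
from h import *
p,d=vision.get_image("wrist");q,_=vision.get_image("scene");
cv2.imwrite("pics/w2.png",np.vstack([p[80:300,80:560],cv2.resize(q[130:230,220:400],(480,267),interpolation=2)])[:,:,::-1])
E
```

```text
(no output)
```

View pics/w2.png

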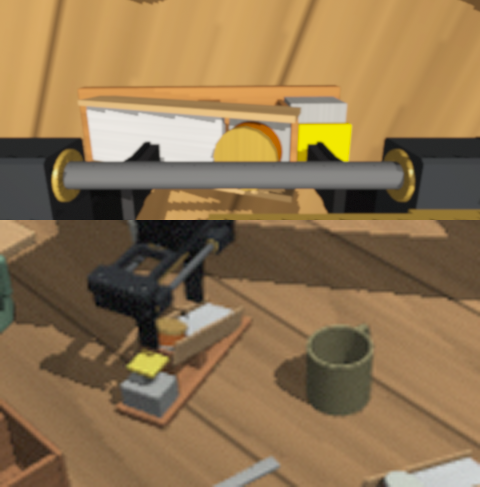

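One finger is over the key's inner part and the other is over the slide, both clear of the pot. Now I press.

{"fn": "inch_along", "kwargs": {"offsets": [[[0,0,0.008,0,0,0,0.087],[0,0,0.005,0,0,0,0.087],[0,0,0.003,0,0,0,0.087],[0,0,0.003,0,0,0,0.087],[0,0,0.002,0,0,0,0.087],[0,0,0.002,0,0,0,0.087],[0,0,0.002,0,0,0,0.087],[0,0,0.002,0,0,0,0.087],[0,0,0,0,0,0,0.087],[0,0,0,0,0,0,0.087],[0,0,0,0,0,0,0.087],[0,0,0,0,0,0,0.087],[0,0,0,0,0,0,0.087],[0,0,0,0,0,0,0.087],[0,0,0,0,0,0,0.087],[0,0,0,0,0,0,0.087]]]}}

```text
time_s: 4.67
eef_pos: [0.5763, -0.1581, 0.0641]
ee_rot: [[-0.327, 0.945, 0.001], [0.945, 0.327, -0.001], [-0.001, 0.001, -1.0]]
wrist_force: [-0.8, -0.0, 6.4]
gripper_width: 0.087
grip_force: 3.1
```

```bash
python3 - <<'E'
from h import *
p,d=vision.get_image("wrist");q,_=vision.get_image("scene");
cv2.imwrite("pics/w3.png",np.vstack([p[80:300,80:560],cv2.resize(q[130:230,220:400],(480,267),interpolation=2)])[:,:,::-1])
E
```

```text
(no output)
```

View pics/w3.png

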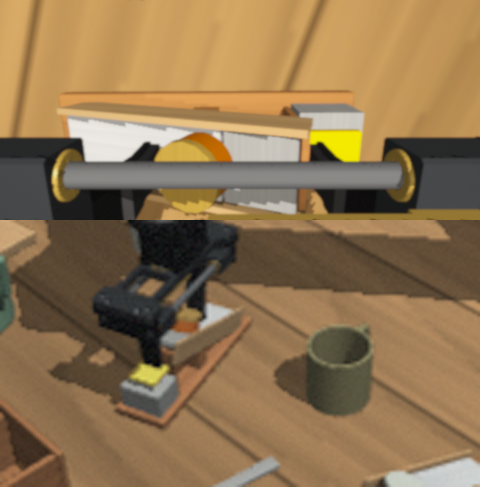

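The pot has popped: the lid at crop (190,175) now sits against the downhill finger at about column 150. The key is down at 6.4 N. I'll check that the pot is at rest and where it stands.

```bash
cat > c.py <<'E'
from h import *
s=probe_bus.read_state();p,d=vision.get_image("wrist");K,e,R=wristpose(s)
h=cv2.cvtColor(p,cv2.COLOR_RGB2HSV);m=cv2.inRange(h,(15,120,90),(25,255,255));m[:, :225]=0;m[:,320:]=0;m[:200]=0;m[248:]=0
X=backproj(d,K,e,R,m>0);X=X[X[:,2]>.065]
a=s['ee_rot'][:2,1];k=np.array([.6309,-.1384]);x=(X[:,:2]-k)@a*1000+100
print(s['time_s'],s['eef_pos'],'x range mm',np.percentile(x,[1,50,99]),'z',np.percentile(X[:,2],[1,50,99]),len(X),'finger inner',((s['eef_pos'][:2]-k)@a)*1000+100-s['gripper_width']*500)
E
python3 c.py
```

```text
4.7667 [ 0.57633916 -0.15806091  0.06411772] x range mm [ 1.19299738 23.69727827 42.80405273] z [0.066016   0.07776238 0.13873152] 1632 finger inner -1.5776118112523534
```

{"fn": "inch_along", "kwargs": {"offsets": [[[0,0,0,0,0,0,0.087],[0,0,0,0,0,0,0.087],[0,0,0,0,0,0,0.087],[0,0,0,0,0,0,0.087],[0,0,0,0,0,0,0.087],[0,0,0,0,0,0,0.087]]]}}

```text
time_s: 5.32
eef_pos: [0.5763, -0.1581, 0.0641]
ee_rot: [[-0.327, 0.945, 0.001], [0.945, 0.327, -0.0], [-0.001, 0.001, -1.0]]
wrist_force: [-1.5, 0.3, 6.2]
gripper_width: 0.0874
grip_force: 3.1
```

```bash
python3 c.py
```

```text
5.3167 [ 0.57632025 -0.15807615  0.06411653] x range mm [ 1.27114409 23.71611585 42.78279874] z [0.06590944 0.07770961 0.13886014] 1631 finger inner -1.7107972644075389
```

```bash
python3 -c "
from cell import bot, vision, ticket, probe_bus
print(ticket.job_done())"
```

```text
the job is handed in; nothing more can be done
None
```

I handed the job in with the yellow key held about 12 mm down and the popped honey pot at rest on the slide against the other finger, about 24 mm uphill of the server's origin; the verdict was not reported back.

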